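Lift-off lid from the storage box into the lid stand

ROBOT

A 6-joint arm with a two-finger parallel gripper is mounted at the origin on the work surface. World frame = base frame: x ahead of the robot, y to its left, z up, the work surface at z = 0. Lengths are in m, angles in rad, forces in N, time in s.
With the tool pointing down it reaches from about 0.275 to 0.85 m from the base axis. Payload 19 kg.
Tool frame: the origin (TCP) lies at the very end of the fingers, on their centre line; the grasp point (between the pads) lies 19 mm behind it; z points along the fingers, y is the direction in which the jaws open and shut (so a half turn about z gives the same grasp; the last joint's range is limited). The gripper opens to 85 mm and grips with 20 to 120 N. Pads are 22 mm wide; open, the fingers measure 114 mm over their backs; the gripper's body (76 mm by 85 mm) begins 54 mm behind the grasp point. The pads swing forward as they close: fully open they stand 13 mm farther back than shut.
Start: joints at [-1.367, 0.15, 1.437, -0, 1.554, -0.134], TCP at [0.191, -0.542, 0.231] pointing down, gripper open.
Joint ranges: [-2.8, 2.8], [-0.68, 2.1], [0.12, 2.68], [-1.39, 4.53], [0.16, 2.79], [-2.81, 2.81]. Speed limits (rad/s): [1.89, 1.89, 2.22, 3.01, 3.01, 3.01].

INTERFACE

Orientations are given as a unit quaternion [w, x, y, z].
In Python, from cell import env, viewer, order gives the robot as it stands.
- The arm moves only by the tool step_arm, never from a script. Its argument "rows" is a list of rows, each an object of numbers: "fingers": the finger opening in cm, from 0 to 8.54; "dx", "dy", "dz": the shift along the world's x, y, z in cm; "wx", "wy", "wz": the turn, a rotation vector about the world's x, y, z in degrees. A call has 1 to 12 rows; each row shifts and turns the pose as measured when the row begins; what a row does not reach is not made up. A row lasts 1/12 s, in which the tool goes at most 41.7 mm and 7.16 degrees, less where a joint would pass 70% of its speed; a pose out of reach is approached as far as the arm can. A call is refused whole if a number of a shift passes 4.17 or a number of a turn 7.16, either way. A call with a gripper value outside its range is refused whole. The fingers move at their own pace and stop on an object; "newtons" is the grip in N (left out, the last holds). Time passes only in rows, so rows that do not move let the fingers close. It gives the time, the measured TCP pose, the force and the opening at its end, in the units of the state.
- env.read_state(): the state, without advancing time (a new reading comes with each control period).
- viewer.get_image(name): name is "side" or "top" or "wrist"; returns a dict with "color" (400x640x3 uint8, blue, green, red), "vfov" (degrees; the focal length in pixels is half the picture's height over the tangent of half this angle, whatever the lens; pixels are square), "cx", "cy" (the principal point, pixels), "dist" ([k1, k2, p1, p2, k3] as OpenCV has them; the pictures are not rectified), "eye" and "rotation" of the camera in the world. Camera axes: x right, y down, z forward; pixel columns grow to the right and rows downward; lengths in m; the calibration is good to about 2 mm. A picture is of the moment at which its call begins. There is no depth.
- order.job_done(): hands the job in, once; it reports no verdict.
The state is a dict: "time": time; "qpos": joint angles; "qd": joint speeds; "joint_torque": joint torques, N m; "position": TCP position; "eef_rot": TCP orientation; "wrist_force": force on the tool from outside, world axes, zero at the start; "ft_torque": the same for the moment, N m; "finger_gap": opening from 0.0 (shut) to 1.0 (fully open).
Only numpy, scipy, OpenCV 4.12 (cv2) and the standard library are available. Lean on these libraries where they do the work, as an engineer would, in place of code of your own. Each camera call takes 0.05 s, during which the arm holds its last target.

TASK

Take the lid off the large white plastic storage box on the counter: hold it by its ball knob, swing it up on its hinge pins until it stands upright, then lift it straight up off the pins. Lower it upright, hinge edge down, into the middle of the slot of the wooden lid stand until it rests on the stand's base (it may lean against a board), and only then let go; leave the glass tumbler standing where it is.

Things in the scene. Friction and masses are not known exactly. Their poses are not given: they have to be found in the camera images.
- box: Larger of two white plastic boxes, fixed, open under its lid, 110 (x) x 180 (y) x 80 mm high, walls 5. (The other, 70 x 100 x 72, small knob on top, is a bystander.) Origin: centre of underside; z up; +x its front, facing the robot within 30 degrees, where the lid's ball sticks out. Behind the rear wall two 8 mm hinge pins lie along y on one axis at x = -75, z = 84 mm, centred at y = -55 and 55.
- lid_knob (a point): Centre of the 28 mm wooden ball on the lid's front edge: stem 12 thick, 35 mm clear of the edge, 169 mm from the pin axis. Lid: loose white plate 111 x 184 x 8 mm, up to 0.3 kg; x: hinge to ball, y: along hinge, z: up when closed (start; ball at 94, 0, 84 in box frame). 2 forks, 19 thick, open at their tips 12 mm past the pins: upright it lifts off. Gripped on its y sides the ball turns; the lid hangs about plumb (to 10 degrees).
- stand_slot (a point): Lid stand of pale wood, fixed: base 110 x 190 x 15 mm, two boards along y, 190 long, 10 thick, splayed as a V: 32 mm apart at the slot's floor, 77 mm at their tops, 105 mm above the counter. Point: centre of the slot's floor, 15 mm above the counter; x across the slot, y along it, z up. Hinge along y, either way round. Lid upright on the floor: ball 181 mm above this point; let go, it leans up to 26 degrees.
- tumbler: Clear glass tumbler, 68 mm diameter, 100 mm high, standing loose on the far part of the counter, not to be disturbed. Origin: centre of its underside, z up.
Not all that is in view belongs to the job. Of the things like the part that bears stand_slot, leave any that is purple or turquoise; of the rest the larger one is meant.

How it is judged:
By the outcome, as a careful person would: the job done as asked, in the order asked, and still so for the second after the job is handed in, with the robot touching nothing.
It also fails if it takes over 54 s, if anything falls off the work surface, if the arm or the gripper's body presses on something with over 40 N, if the wrist force passes 120 N, or if a joint passes its speed limit or range.

## Working session

There is one attempt and no reset: what is moved stays moved. The work goes in short steps, Python scripts to look and compute and a tool call to move; the robot and the scene stay as the last step left them, time stands still between calls to the robot, and variables do not carry over. Pictures are saved under pics/ and viewed, and the job is handed in when it is done.

Besides the shell and the picture viewer there is one more tool, called after "Call:" in YAML: its name, and indented under it one key for each argument. step_arm: Moves the arm, as the interface text tells. Its arguments: {"type":"object","properties":{"rows":{"type":"array","items":{"type":"object","properties":{"fingers":{"type":"number"},"dx":{"type":"number"},"dy":{"type":"number"},"dz":{"type":"number"},"wx":{"type":"number"},"wy":{"type":"number"},"wz":{"type":"number"}}}},"newtons":{"type":"number"}},"required":["rows"]}

```bash
ls; mkdir -p pics
cat > h.py <<'E'
import numpy as np,cv2,sys,pickle
from cell import env,viewer,order
def grab(n,fn):
    d=viewer.get_image(n); cv2.imwrite('pics/'+fn+'.png',d['color']); pickle.dump(d,open('pics/'+fn+'.pkl','wb')); return d
def load(fn): return pickle.load(open('pics/'+fn+'.pkl','rb'))
def K(d):
    f=200/np.tan(np.radians(d['vfov'])/2); return np.array([[f,0,d['cx']],[0,f,d['cy']],[0,0,1.]])
def R(d):
    r=np.array(d['rotation'],float)
    if r.size==4:
        from scipy.spatial.transform import Rotation as Q
        return Q.from_quat([r[1],r[2],r[3],r[0]]).as_matrix()
    return r.reshape(3,3)
def ray(d,px):
    p=cv2.undistortPoints(np.array(px,float).reshape(-1,1,2),K(d),np.array(d['dist'],float)).reshape(-1,2)
    v=np.c_[p,np.ones(len(p))]@R(d).T; return np.array(d['eye']),v/np.linalg.norm(v,axis=1)[:,None]
def onz(d,px,z):
    e,v=ray(d,px); return e+v*((z-e[2])/v[:,2])[:,None]
def tri(obs):
    A=np.zeros((3,3));b=np.zeros(3);L=[]
    for d,px in obs:
        e,v=ray(d,px);v=v[0];P=np.eye(3)-np.outer(v,v);A+=P;b+=P@e;L.append((P,e))
    x=np.linalg.solve(A,b); return x,[np.linalg.norm(P@(x-e)) for P,e in L]
def proj(d,X):
    Rm=R(d);X=np.array(X,float).reshape(-1,3)
    rv,_=cv2.Rodrigues(Rm.T); return cv2.projectPoints(X,rv,-Rm.T@np.array(d['eye'],float),K(d),np.array(d['dist'],float))[0].reshape(-1,2)
E
python3 - <<'E'
from h import *
for n in['side','top','wrist']:
    d=grab(n,n+'0');print(n,d['eye'],d['rotation'],d['vfov'],d['dist'],d['cx'],d['cy'])
print(env.read_state())
E
```

```text
pics
side [0.38394868 0.76306438 0.8505515 ] [ 0.05868063 -0.13687878  0.92393099 -0.35238093] 49.69946767734517 [-0.08958002  0.          0.          0.          0.        ] 318.50586549400276 199.7372831734581
top [0.43709206 0.11964611 1.59715925] [ 0.04602665 -0.69942688  0.71235247 -0.03517873] 43.893390703333026 [0.04457021 0.         0.         0.         0.        ] 309.73900894744884 200.38031038238876
wrist [ 0.25545939 -0.52063122  0.37333037] [ 0.11316221  0.80821209 -0.57219624 -0.08111104] 60.387213212167644 [0.01839171 0.         0.         0.         0.        ] 317.5839091717887 200.30515324059758
{'time': 0.15, 'qpos': array([-1.36698214e+00,  1.50851905e-01,  1.43782402e+00,  2.01197762e-05,
        1.55378395e+00, -1.34011258e-01]), 'qd': array([ 7.51845166e-04, -7.41731933e-04, -2.99040513e-03, -2.13903347e-04,
       -1.09221440e-03,  9.51170953e-05]), 'joint_torque': array([ 1.51074157e-03, -7.13384056e+01, -5.71038365e+01, -1.70421226e-04,
        7.21995442e-03,  1.24951489e-04]), 'position': array([ 0.19052276, -0.54233942,  0.23085489]), 'eef_rot': array([-4.33699413e-04,  9.85768069e-01,  1.68110456e-01, -5.07840747e-06]), 'wrist_force': array([ 0.09383631, -0.3482938 , -0.43021063]), 'ft_torque': array([ 0.03824334, -0.05358824,  0.03273124]), 'finger_gap': 0.9965020035960626}
```

View pics/side0.png

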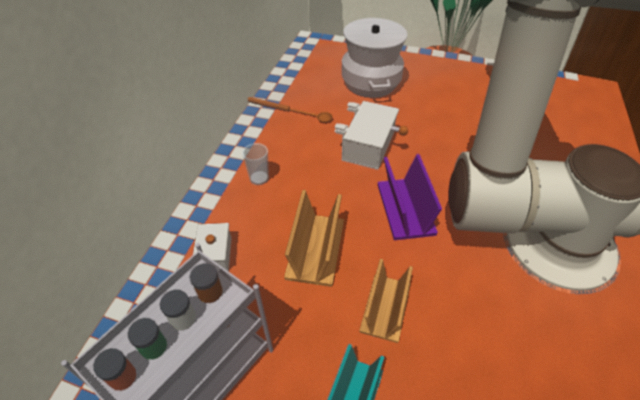

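View pics/top0.png

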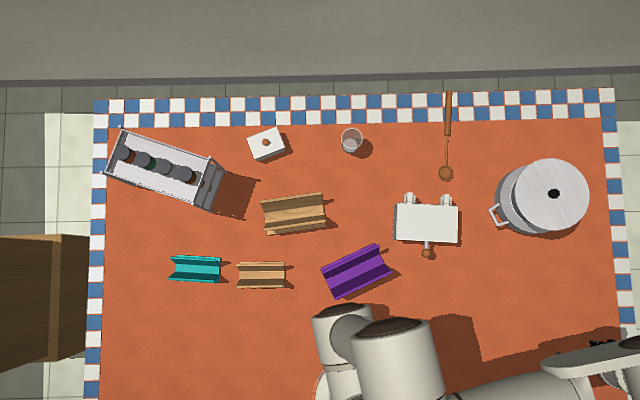

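View pics/wrist0.png

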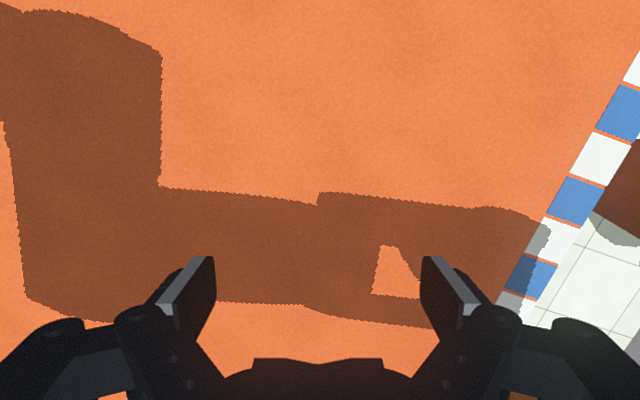

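The top view shows these candidates:
- Boxes: white at (428,222) with a ball at (428,253), and a small white one at (266,143). The larger, at (428,222), is meant.
- Stands: wood at (294,213), wood at (262,274), purple at (356,271), turquoise at (195,268). The larger of the two wooden ones, at (294,213), is meant.
- Tumbler: at (351,140).

I'll confirm with enlarged crops.

Run:
```python
from h import *
t=load('top0')['color'];s=load('side0')['color']
a=cv2.resize(t[170:300,220:480],None,fx=3,fy=3,interpolation=cv2.INTER_CUBIC)
cv2.imwrite('pics/ct.png',a)
b=cv2.resize(s[90:290,270:450],None,fx=3,fy=3,interpolation=cv2.INTER_CUBIC)
cv2.imwrite('pics/cs.png',b)
```

```text
(no output)
```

View pics/ct.png

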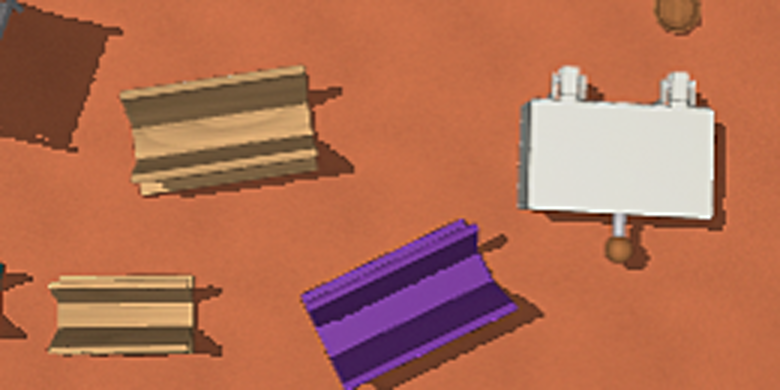

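View pics/cs.png

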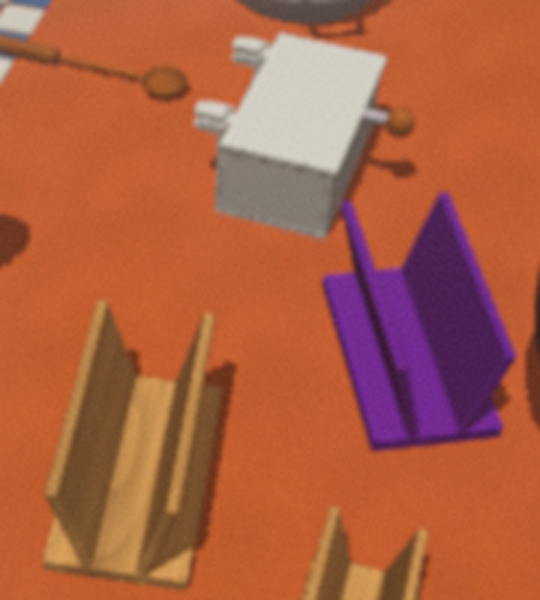

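```bash
cat > fit.py <<'E'
from h import *
from scipy.optimize import least_squares
T=load('top0');S=load('side0')
ct=lambda p:(p[0]/3+220-1/3,p[1]/3+170-1/3)
cs=lambda p:(p[0]/3+270-1/3,p[1]/3+90-1/3)
def world(p,X):
    c,s=np.cos(p[2]),np.sin(p[2]);X=np.array(X,float)
    return np.c_[p[0]+c*X[:,0]-s*X[:,1],p[1]+s*X[:,0]+c*X[:,1],X[:,2]]
def fit(obs,p0,nm):
    def f(p):
        r=[]
        for d,px,X in obs: r.append(proj(d,world(p,[X])) [0]-px)
        return np.ravel(r)
    r=least_squares(f,p0,loss='soft_l1');print(nm,r.x,'yaw',np.degrees(r.x[2]));print(np.round(f(r.x).reshape(-1,2),1).tolist());return r.x
# box: front toward robot => yaw ~ pi. box +y -> world -y (image right)
xf,xb=.059,-.052
L=[(xb,-.092,.088),(xb,.092,.088),(xf,.092,.088),(xf,-.092,.088)]
ball=(.094,0,.084)
obs=[(T,ct(p),X) for p,X in zip([(530,100),(714,108),(712,218),(526,208),(618,250)],L+[ball])]
obs+=[(S,cs(p),X) for p,X in zip([(222,147),(280,35),(386,60),(338,173),(400,122)],L+[ball])]
b=fit(obs,[.6,-.1,np.pi],'box')
print('ball tri',tri([(T,ct((618,250))),(S,cs((400,122)))]))
print('ball model',world(b,[ball]))
# stand: image-left=+y; 
h=.0385
# top-inner edges of boards z=.105 (inner 77 apart); boards 10 thick; outer ~ .0485 
print('stand top edges', onz(T,[ct(p) for p in [(122,94),(306,70),(135,181),(316,154)]],.105))
print('base corners', onz(T,[ct((145,196))],.015), onz(S,[cs(p) for p in [(45,566),(187,585)]],.015))
e=lambda d,l,z:onz(d,l,z)
print('tumbler top', onz(T,[(351,138)],.1), 'small knob',)
E
python3 fit.py
```

```text
box [ 0.53932667 -0.21038449  3.07797495] yaw 176.35497427073318
[[-0.1, 0.4], [-0.4, 0.5], [-0.1, 0.5], [0.3, 0.9], [-0.2, 0.1], [-1.0, -0.7], [-0.8, -0.6], [0.1, -1.3], [-0.1, -0.1], [-0.2, 0.4]]
ball tri (array([ 0.44537502, -0.20476915,  0.08523297]), [np.float64(0.00033010180142969677), np.float64(0.0003301018014296436)])
ball model [[ 0.44551683 -0.20440846  0.084     ]]
stand top edges [[0.61051896 0.29079048 0.105     ]
 [0.63134043 0.10454008 0.105     ]
 [0.52244055 0.2782421  0.105     ]
 [0.54616804 0.09622336 0.105     ]]
base corners [[0.51146661 0.2772816  0.015     ]] [[0.6169499  0.29832344 0.015     ]
 [0.51085313 0.28340275 0.015     ]]
tumbler top [[0.80065665 0.01096656 0.1       ]] small knob
```

Run:
```python
from h import *
t=load('top0')['color'];s=load('side0')['color']
a=cv2.resize(t[185:245,250:335],None,fx=8,fy=8,interpolation=cv2.INTER_CUBIC)
b=cv2.resize(s[185:290,280:350],None,fx=5.7,fy=5.7,interpolation=cv2.INTER_CUBIC)
cv2.imwrite('pics/ct2.png',a);cv2.imwrite('pics/cs2.png',b)
```

```text
(no output)
```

View pics/ct2.png

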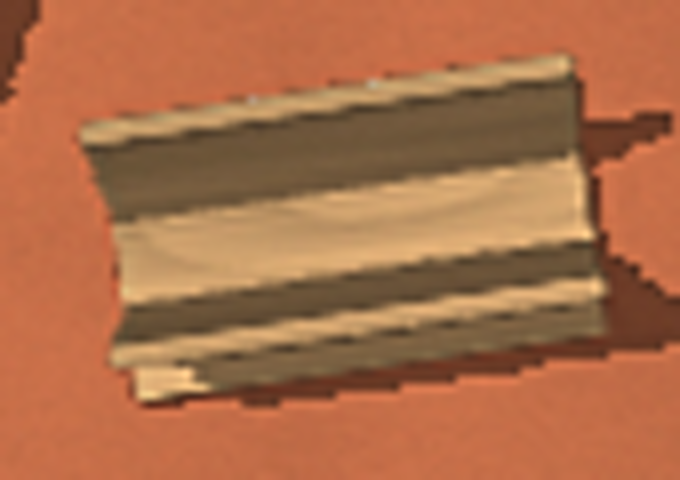

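View pics/cs2.png

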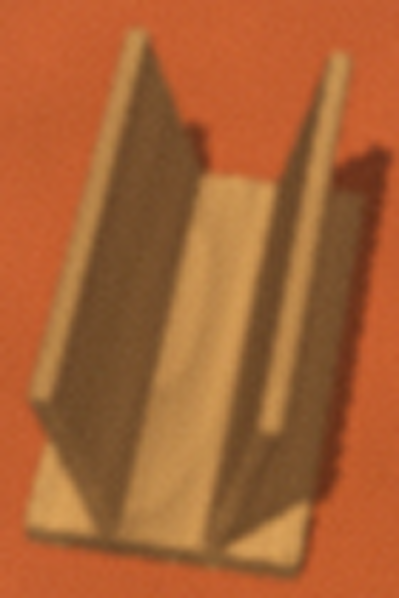

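```bash
cat >> fit.py <<'E'
c2=lambda p:(p[0]/8+250-.44,p[1]/8+185-.44)
s2=lambda p:(p[0]/5.7+280-.41,p[1]/5.7+185-.41)
fl=.016;ti=.0385;to=.048
obs=[(T,c2(p),X) for p,X in [((115,222),(fl,.095,.015)),((578,152),(fl,-.095,.015)),((122,300),(-fl,.095,.015)),((592,240),(-fl,-.095,.015)),
((90,148),(ti,.095,.105)),((577,80),(ti,-.095,.105)),((112,348),(-ti,.095,.105)),((602,276),(-ti,-.095,.105)),((140,403),(-.055,.095,.015))]]
obs+=[(S,s2(p),X) for p,X in [((27,528),(.055,.095,.015)),((302,568),(-.055,.095,.015)),((105,537),(fl,.095,.015)),((215,552),(-fl,.095,.015)),((262,430),(-ti,.095,.105)),((50,403),(ti,.095,.105)),((332,52),(-ti,-.095,.105)),((148,32),(ti,-.095,.105))]]
st=fit(obs,[.57,.19,.1],'stand')
E
python3 fit.py
```

```text
box [ 0.53932667 -0.21038449  3.07797495] yaw 176.35497427073318
[[-0.1, 0.4], [-0.4, 0.5], [-0.1, 0.5], [0.3, 0.9], [-0.2, 0.1], [-1.0, -0.7], [-0.8, -0.6], [0.1, -1.3], [-0.1, -0.1], [-0.2, 0.4]]
ball tri (array([ 0.44537502, -0.20476915,  0.08523297]), [np.float64(0.00033010180142969677), np.float64(0.0003301018014296436)])
ball model [[ 0.44551683 -0.20440846  0.084     ]]
stand top edges [[0.61051896 0.29079048 0.105     ]
 [0.63134043 0.10454008 0.105     ]
 [0.52244055 0.2782421  0.105     ]
 [0.54616804 0.09622336 0.105     ]]
base corners [[0.51146661 0.2772816  0.015     ]] [[0.6169499  0.29832344 0.015     ]
 [0.51085313 0.28340275 0.015     ]]
tumbler top [[0.80065665 0.01096656 0.1       ]] small knob
stand [0.57769688 0.19418717 0.1289364 ] yaw 7.387511597998216
[[-0.2, 0.9], [0.6, 1.0], [0.3, 1.0], [0.3, -0.2], [-1.3, 0.2], [-0.1, -0.5], [-0.6, 0.4], [0.5, 0.1], [-0.3, 0.3], [-0.5, -0.3], [-0.4, -0.4], [2.8, 0.6], [-2.4, -0.0], [-0.7, 0.1], [0.0, -0.2], [-0.1, -0.4], [-0.0, -0.7]]
```

Call:
step_arm:
  rows:
    - {"dx":2.3,"dy":3.0,"wz":-5.8,"fingers":8.5}
    - {"dx":2.3,"dy":3.0,"wz":-5.8}
    - {"dx":2.3,"dy":3.0,"wz":-5.8}
    - {"dx":2.3,"dy":3.0,"wz":-5.8}
    - {"dx":2.3,"dy":3.0}
    - {"dx":2.3,"dy":3.0}
    - {"dx":2.3,"dy":3.0}
    - {"dx":2.3,"dy":3.0}
    - {"dx":2.3,"dy":3.0}
    - {"dx":2.3,"dy":3.0}
    - {"dx":0,"dy":0}
    - {"dx":0,"dy":0}
  newtons: 40

```text
invalid input
```

```bash
cat >> h.py <<'E'
def pose():
    from scipy.spatial.transform import Rotation as Q
    s=env.read_state();q=s['eef_rot'];m=Q.from_quat([q[1],q[2],q[3],q[0]]).as_matrix()
    print('t',round(s['time'],2),'pos',np.round(s['position'],4),'z',np.round(m[:,2],3),'yaw_y',round(np.degrees(np.arctan2(m[1,1],m[0,1])),1),'F',np.round(s['wrist_force'],1),'M',np.round(s['ft_torque'],2),'gap',round(s['finger_gap'],3),'q',np.round(s['qpos'],2))
    return s,m
E
python3 -c "
from h import *
pose();grab('wrist','w1')"
```

```text
t 0.15 pos [ 0.1905 -0.5423  0.2309] z [-0.     0.001 -1.   ] yaw_y -70.6 F [ 0.1 -0.3 -0.4] M [ 0.04 -0.05  0.03] gap 0.997 q [-1.37  0.15  1.44  0.    1.55 -0.13]
```

View pics/w1.png

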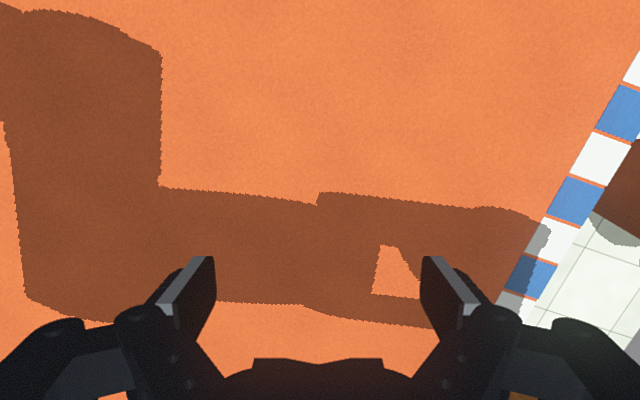

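The arm hasn't moved because the call was refused. I'll retry with every field given in each row.

Call:
step_arm:
  rows:
    - {"dx":2.3,"dy":3.0,"dz":0,"wx":0,"wy":0,"wz":-5.8,"fingers":8.5}
  newtons: 40

```text
time: 0.28
position: [0.2112, -0.5149, 0.23]
eef_rot: [-0.001, 0.993, 0.118, -0.001]
wrist_force: [0.0, -0.6, 0.9]
finger_gap: 0.994
```

Call:
step_arm:
  rows:
    - {"dx":2.3,"dy":3.0,"dz":0,"wx":0,"wy":0,"wz":-5.8,"fingers":8.5}
    - {"dx":2.3,"dy":3.0,"dz":0,"wx":0,"wy":0,"wz":-5.8,"fingers":8.5}
    - {"dx":2.3,"dy":3.0,"dz":0,"wx":0,"wy":0,"wz":-5.8,"fingers":8.5}
    - {"dx":2.3,"dy":3.0,"dz":0,"wx":0,"wy":0,"wz":0,"fingers":8.5}
    - {"dx":2.3,"dy":3.0,"dz":0,"wx":0,"wy":0,"wz":0,"fingers":8.5}
    - {"dx":2.3,"dy":3.0,"dz":0,"wx":0,"wy":0,"wz":0,"fingers":8.5}
    - {"dx":2.3,"dy":3.0,"dz":0,"wx":0,"wy":0,"wz":0,"fingers":8.5}
    - {"dx":2.3,"dy":3.0,"dz":0,"wx":0,"wy":0,"wz":0,"fingers":8.5}
    - {"dx":2.3,"dy":3.0,"dz":0,"wx":0,"wy":0,"wz":0,"fingers":8.5}
    - {"dx":0,"dy":0,"dz":0,"wx":0,"wy":0,"wz":0,"fingers":8.5}
  newtons: 40

```text
time: 1.12
position: [0.425, -0.2274, 0.2285]
eef_rot: [-0.002, 0.999, -0.046, 0.0]
wrist_force: [-0.2, -1.0, -0.3]
finger_gap: 0.996
```

```bash
python3 -c "
from h import *
pose();grab('wrist','w2')"
```

```text
t 1.12 pos [ 0.425  -0.2274  0.2285] z [ 0.     0.004 -1.   ] yaw_y -95.3 F [-0.2 -1.  -0.3] M [-0.02  0.03  0.01] gap 0.996 q [-0.65 -0.04  1.65  0.    1.54  1.01]
```

View pics/w2.png

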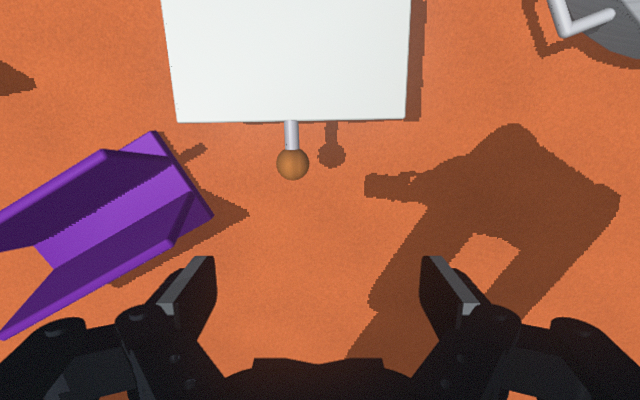

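Run:
```python
from h import *
w=load('w2');T=load('top0');S=load('side0')
print(onz(w,[(292,163)],.084), onz(w,[(178,122),(405,119)],.088))
print(tri([(w,(292,163)),(T,(425.7,253)),(S,(403,130.3))]))
```

```text
[[ 0.44607439 -0.20844014  0.084     ]] [[ 0.48790139 -0.12146351  0.088     ]
 [ 0.47377685 -0.30283692  0.088     ]]
(array([ 0.445595  , -0.2070932 ,  0.08269659]), [np.float64(0.0012414924623596825), np.float64(0.001670823451590651), np.float64(0.0007492024123227811)])
```

Call:
step_arm:
  rows:
    - {"dx":2.1,"dy":2.1,"dz":0,"wx":0,"wy":0,"wz":1.6,"fingers":8.5}
    - {"dx":0,"dy":0,"dz":-3.5,"wx":0,"wy":0,"wz":0,"fingers":8.5}
    - {"dx":0,"dy":0,"dz":-3.5,"wx":0,"wy":0,"wz":0,"fingers":8.5}
    - {"dx":0,"dy":0,"dz":0,"wx":0,"wy":0,"wz":0,"fingers":8.5}

```text
time: 1.5
position: [0.4458, -0.2084, 0.1578]
eef_rot: [-0.0, 1.0, -0.031, 0.001]
wrist_force: [-1.5, 0.6, -1.1]
finger_gap: 0.996
```

```bash
python3 -c "
from h import *
pose();grab('wrist','w3')"
```

```text
t 1.5 pos [ 0.4458 -0.2084  0.1578] z [ 0.002  0.    -1.   ] yaw_y -93.5 F [-1.5  0.6 -1.1] M [ 0.03  0.02 -0.02] gap 0.996 q [-0.6   0.01  1.74  0.    1.39  1.04]
```

View pics/w3.png

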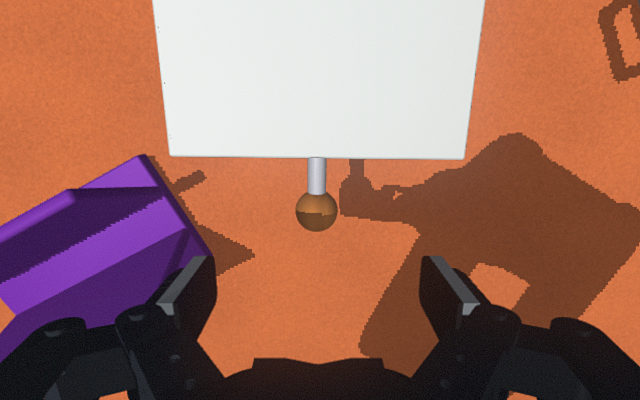

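Call:
step_arm:
  rows:
    - {"dx":0,"dy":0,"dz":-3.2,"wx":0,"wy":0,"wz":0,"fingers":8.5}
    - {"dx":0,"dy":0,"dz":-3.2,"wx":0,"wy":0,"wz":0,"fingers":8.5}
    - {"dx":0,"dy":0,"dz":-2.7,"wx":0,"wy":0,"wz":0,"fingers":8.5}
    - {"dx":0,"dy":0,"dz":0,"wx":0,"wy":0,"wz":0,"fingers":8.5}

```text
time: 1.88
position: [0.4479, -0.2141, 0.0759]
eef_rot: [0.003, 0.999, -0.033, 0.006]
wrist_force: [-0.9, -0.3, -1.1]
finger_gap: 0.995
```

```bash
python3 -c "
from h import *
pose();grab('wrist','w4');d=load('w4');print(onz(d,[(317,250)],.084))"
```

```text
t 1.88 pos [ 0.4479 -0.2141  0.0759] z [ 0.011 -0.007 -1.   ] yaw_y -93.7 F [-0.9 -0.3 -1.1] M [ 0.03  0.01 -0.01] gap 0.995 q [-0.6   0.09  1.84  0.    1.21  1.03]
[[ 0.4560688  -0.21566559  0.084     ]]
```

View pics/w4.png

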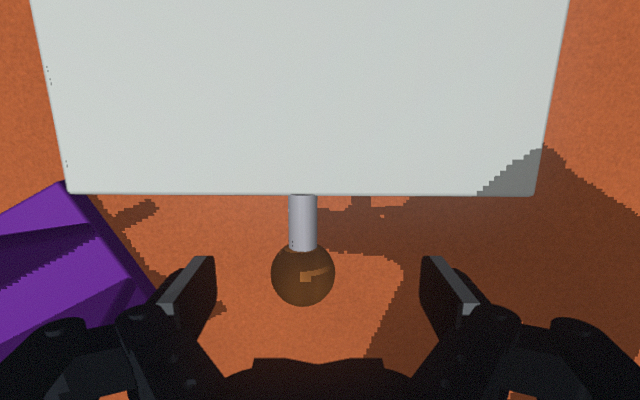

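Call:
step_arm:
  rows:
    - {"dx":-0.2,"dy":0.7,"dz":-1.0,"wx":0.4,"wy":0.6,"wz":0,"fingers":8.5}
    - {"dx":0,"dy":0,"dz":-0.2,"wx":0,"wy":0,"wz":0,"fingers":8.5}

```text
time: 2.1
position: [0.4483, -0.2094, 0.0709]
eef_rot: [0.002, 0.999, -0.033, 0.003]
wrist_force: [-0.5, -0.1, -1.4]
finger_gap: 0.997
```

```bash
python3 -c "
from h import *
pose();grab('wrist','w5')
d=load('w5');print(onz(d,[(317,290)],.084))"
```

```text
t 2.1 pos [ 0.4483 -0.2094  0.0709] z [ 0.006 -0.004 -1.   ] yaw_y -93.8 F [-0.5 -0.1 -1.4] M [0.06 0.02 0.  ] gap 0.997 q [-0.59  0.09  1.84  0.    1.2   1.04]
[[ 0.44043153 -0.20997127  0.084     ]]
```

View pics/w5.png

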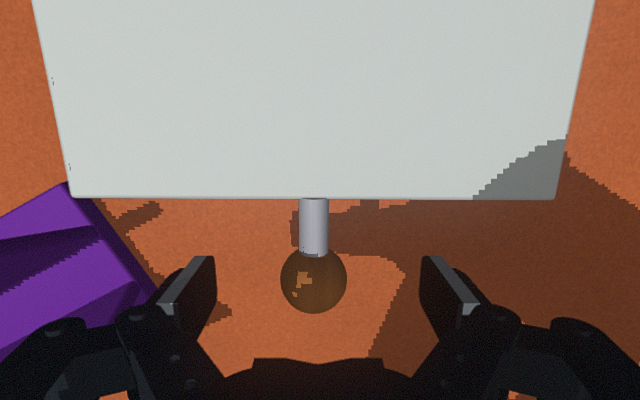

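Call:
step_arm:
  rows:
    - {"dx":-0.35,"dy":0.2,"dz":-0.6,"wx":0.3,"wy":0.3,"wz":0,"fingers":8.5}
    - {"dx":-0.1,"dy":0,"dz":-0.2,"wx":0,"wy":0,"wz":0,"fingers":8.5}
    - {"dx":0,"dy":0,"dz":0,"wx":0,"wy":0,"wz":0,"fingers":8.5}

```text
time: 2.4
position: [0.4454, -0.2088, 0.0662]
eef_rot: [0.001, 0.999, -0.033, 0.003]
wrist_force: [-0.9, -0.4, 0.8]
finger_gap: 0.994
```

Call:
step_arm:
  rows:
    - {"dx":0,"dy":0.1,"dz":-0.3,"wx":0,"wy":0,"wz":0,"fingers":4}
    - {"dx":0,"dy":0,"dz":0,"wx":0,"wy":0,"wz":0,"fingers":4}
    - {"dx":0,"dy":0,"dz":0,"wx":0,"wy":0,"wz":0,"fingers":4}
    - {"dx":0,"dy":0,"dz":0,"wx":0,"wy":0,"wz":0,"fingers":2}
    - {"dx":0,"dy":0,"dz":0,"wx":0,"wy":0,"wz":0,"fingers":1}
    - {"dx":0,"dy":0,"dz":0,"wx":0,"wy":0,"wz":0,"fingers":1}
    - {"dx":0,"dy":0,"dz":0,"wx":0,"wy":0,"wz":0,"fingers":1}
    - {"dx":0,"dy":0,"dz":0,"wx":0,"wy":0,"wz":0,"fingers":1}
  newtons: 40

```text
time: 3.07
position: [0.4456, -0.2078, 0.064]
eef_rot: [0.001, 0.999, -0.033, 0.004]
wrist_force: [-0.0, 0.3, -1.0]
finger_gap: 0.302
```

```bash
python3 -c "
from h import *
pose();grab('wrist','w6')"
```

```text
t 3.07 pos [ 0.4456 -0.2078  0.064 ] z [ 0.007 -0.003 -1.   ] yaw_y -93.8 F [-0.   0.3 -1. ] M [ 0.06  0.03 -0.  ] gap 0.302 q [-0.59  0.09  1.85  0.    1.19  1.04]
```

View pics/w6.png

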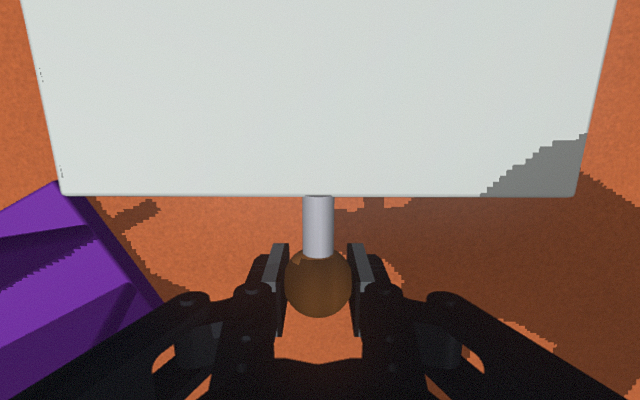

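Call:
step_arm:
  rows:
    - {"dx":0,"dy":0,"dz":0,"wx":0,"wy":0,"wz":0,"fingers":1}
    - {"dx":0,"dy":0,"dz":0,"wx":0,"wy":0,"wz":0,"fingers":1}
    - {"dx":0,"dy":0,"dz":0,"wx":0,"wy":0,"wz":0,"fingers":1}

```text
time: 3.37
position: [0.4457, -0.2079, 0.0641]
eef_rot: [0.001, 0.999, -0.033, 0.004]
wrist_force: [-1.0, 0.1, 0.4]
finger_gap: 0.3
```

Call:
step_arm:
  rows:
    - {"dx":0.06,"dy":0,"dz":1.5,"wx":0,"wy":0,"wz":0,"fingers":1}
    - {"dx":0.2,"dy":-0.01,"dz":1.5,"wx":0,"wy":0,"wz":0,"fingers":1}
    - {"dx":0.32,"dy":-0.02,"dz":1.45,"wx":0,"wy":0,"wz":0,"fingers":1}
    - {"dx":0.44,"dy":-0.03,"dz":1.4,"wx":0,"wy":0,"wz":0,"fingers":1}

```text
time: 3.7
position: [0.4539, -0.2072, 0.1209]
eef_rot: [-0.001, 0.999, -0.033, 0.001]
wrist_force: [7.5, -0.2, -5.5]
finger_gap: 0.302
```

```bash
cat > sw.py <<'E'
from h import *
s,m=pose();P0=np.array([.4457,-.2079,.0641]);u=np.array([.998,-.0636])
d=s['position']-P0;a=d[:2]@u;l=d[:2]@np.array([.0636,.998]);r=.169
print('theta',np.degrees(np.arctan2(d[2],r-a)),'rad err mm',1e3*(np.hypot(d[2],r-a)-r),'lat mm',l*1e3)
for th in map(float,sys.argv[1:]):
    t=np.radians(th);A=r*(1-np.cos(t));q=P0+np.array([A*u[0],A*u[1],r*np.sin(t)]);print(th,np.round((q-s['position'])*100,2))
E
python3 sw.py 25 30 35 40
```

```text
t 3.7 pos [ 0.4539 -0.2072  0.1209] z [ 0.001  0.001 -1.   ] yaw_y -93.8 F [ 7.5 -0.2 -5.5] M [-0.1  -0.95  0.09] gap 0.302 q [-0.58  0.06  1.77  0.    1.32  1.05]
theta 19.43347245575206 rad err mm 1.5735162477507336 lat mm 1.2237484691639193
25.0 [ 0.76 -0.17  1.47]
30.0 [ 1.44 -0.21  2.77]
35.0 [ 2.23 -0.26  4.02]
40.0 [ 3.13 -0.32  5.19]
```

Call:
step_arm:
  rows:
    - {"dx":0.76,"dy":-0.15,"dz":1.45,"wx":0,"wy":0,"wz":0,"fingers":1}
    - {"dx":0.7,"dy":-0.04,"dz":1.3,"wx":0,"wy":0,"wz":0,"fingers":1}
    - {"dx":0.8,"dy":-0.05,"dz":1.25,"wx":0,"wy":0,"wz":0,"fingers":1}
    - {"dx":0.9,"dy":-0.06,"dz":1.2,"wx":0,"wy":0,"wz":0,"fingers":1}

```text
time: 4.03
position: [0.4857, -0.21, 0.1751]
eef_rot: [-0.001, 0.999, -0.033, 0.0]
wrist_force: [-0.6, 0.4, -2.5]
finger_gap: 0.301
```

```bash
python3 sw.py 45 50 55 60 65; python3 -c "
from h import *
grab('side','s7')"
```

```text
t 4.03 pos [ 0.4857 -0.21    0.1751] z [ 0.     0.002 -1.   ] yaw_y -93.8 F [-0.6  0.4 -2.5] M [-0.04  0.09 -0.03] gap 0.301 q [-0.55  0.08  1.63  0.    1.43  1.08]
theta 40.72299246826308 rad err mm 1.1635206082694083 lat mm 0.48309250415099464
45.0 [ 0.94 -0.11  0.85]
50.0 [ 2.03 -0.18  1.84]
55.0 [ 3.19 -0.25  2.74]
60.0 [ 4.43 -0.33  3.53]
65.0 [ 5.74 -0.41  4.22]
```

View pics/s7.png

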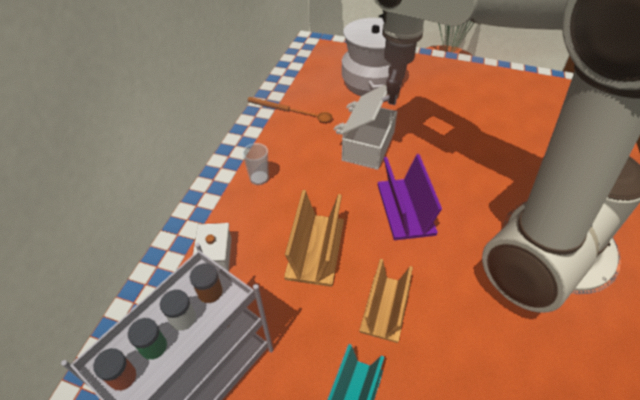

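The lid is swinging: in the side view it is open about 40° (365,110), with the forks still at the pins.

Call:
step_arm:
  rows:
    - {"dx":0.94,"dy":-0.1,"dz":0.85,"wx":0,"wy":0,"wz":0,"fingers":1}
    - {"dx":1.1,"dy":-0.07,"dz":1.0,"wx":0,"wy":0,"wz":0,"fingers":1}
    - {"dx":1.15,"dy":-0.07,"dz":0.9,"wx":0,"wy":0,"wz":0,"fingers":1}
    - {"dx":1.25,"dy":-0.08,"dz":0.8,"wx":0,"wy":0,"wz":0,"fingers":1}
    - {"dx":1.3,"dy":-0.08,"dz":0.7,"wx":0,"wy":0,"wz":0,"fingers":1}

```text
time: 4.5
position: [0.5443, -0.214, 0.2182]
eef_rot: [-0.001, 0.999, -0.033, -0.001]
wrist_force: [-0.1, -0.4, -3.0]
finger_gap: 0.301
```

```bash
python3 sw.py 70 75 80 85 90
```

```text
t 4.5 pos [ 0.5443 -0.214   0.2182] z [-0.001  0.002 -1.   ] yaw_y -93.8 F [-0.1 -0.4 -3. ] M [-0.06  0.15 -0.03] gap 0.301 q [-0.51  0.18  1.43  0.    1.53  1.13]
theta 65.49519878151918 rad err mm 0.35514949541518015 lat mm 0.14310346070758945
70.0 [ 1.24 -0.09  0.47]
75.0 [ 2.64 -0.18  0.91]
80.0 [ 4.08 -0.27  1.23]
85.0 [ 5.54 -0.37  1.43]
90.0 [ 7.01 -0.46  1.49]
```

Call:
step_arm:
  rows:
    - {"dx":1.25,"dy":-0.08,"dz":0.47,"wx":0,"wy":0,"wz":0,"fingers":1}
    - {"dx":1.4,"dy":-0.08,"dz":0.43,"wx":0,"wy":0,"wz":0,"fingers":1}
    - {"dx":1.4,"dy":-0.09,"dz":0.32,"wx":0,"wy":0,"wz":0,"fingers":1}
    - {"dx":1.4,"dy":-0.09,"dz":0.2,"wx":0,"wy":0,"wz":0,"fingers":1}
    - {"dx":1.3,"dy":-0.08,"dz":0.06,"wx":0,"wy":0,"wz":0,"fingers":1}
    - {"dx":0,"dy":0,"dz":0,"wx":0,"wy":0,"wz":0,"fingers":1}

```text
time: 5.0
position: [0.615, -0.2194, 0.2327]
eef_rot: [-0.0, 0.999, -0.034, -0.001]
wrist_force: [-1.0, 0.1, 9.8]
finger_gap: 0.306
```

```bash
python3 sw.py 90;python3 -c "
from h import *
d=grab('side','s8');cv2.imwrite('pics/s8c.png',cv2.resize(d['color'][0:240,240:520],None,fx=2.5,fy=2.5,interpolation=cv2.INTER_CUBIC))"
```

```text
t 5.0 pos [ 0.615  -0.2194  0.2327] z [-0.002  0.001 -1.   ] yaw_y -93.8 F [-1.   0.1  9.8] M [ 0.14  0.31 -0.08] gap 0.306 q [-0.46  0.31  1.23 -0.    1.59  1.18]
theta 90.22521841270508 rad err mm -0.3657098776566614 lat mm -0.698180925133122
90.0 [-0.06  0.07  0.04]
```

View pics/s8c.png

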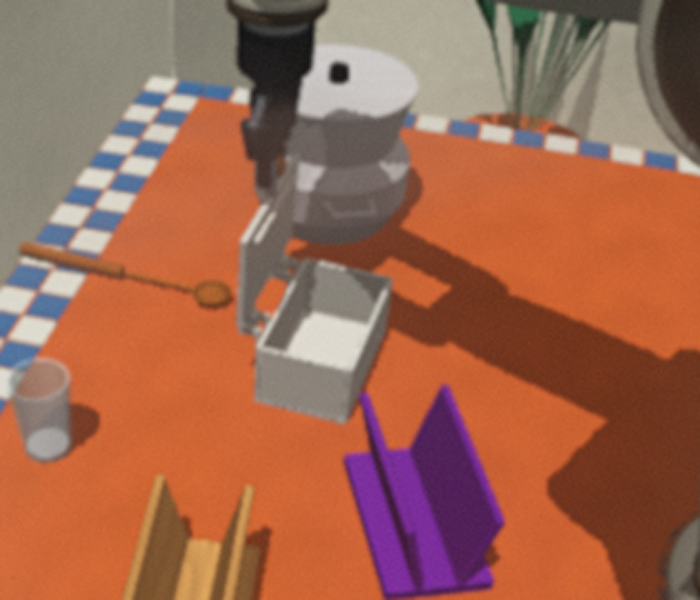

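Call:
step_arm:
  rows:
    - {"dx":0,"dy":0.03,"dz":0.8,"wx":0,"wy":0,"wz":0,"fingers":1}
    - {"dx":0,"dy":0,"dz":1.0,"wx":0,"wy":0,"wz":0,"fingers":1}
    - {"dx":0,"dy":0,"dz":1.0,"wx":0,"wy":0,"wz":0,"fingers":1}
  newtons: 50

```text
time: 5.3
position: [0.6132, -0.2187, 0.2586]
eef_rot: [-0.001, 0.999, -0.033, -0.004]
wrist_force: [0.7, -0.7, -2.5]
finger_gap: 0.295
```

```bash
python3 sw.py 90;python3 -c "
from h import *
d=grab('side','s9');cv2.imwrite('pics/s9c.png',cv2.resize(d['color'][0:240,240:520],None,fx=2.5,fy=2.5,interpolation=cv2.INTER_CUBIC))"
```

```text
t 5.3 pos [ 0.6132 -0.2187  0.2586] z [-0.007  0.003 -1.   ] yaw_y -93.8 F [ 0.7 -0.7 -2.5] M [ 0.   -0.12  0.02] gap 0.295 q [-0.46  0.31  1.19 -0.    1.65  1.18]
theta 89.65385538216691 rad err mm 25.53902529458035 lat mm -0.16821217235387753
90.0 [ 0.12  0.01 -2.55]
```

View pics/s9c.png

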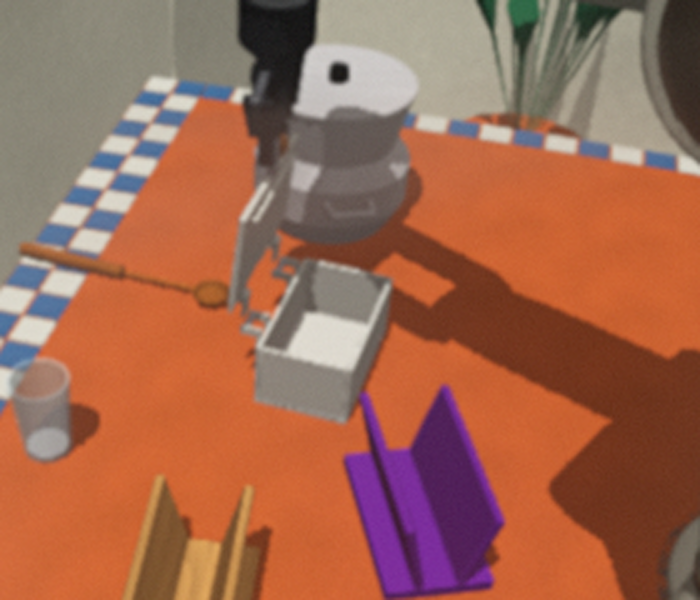

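Call:
step_arm:
  rows:
    - {"dx":0.1,"dy":0,"dz":1.5,"wx":-0.2,"wy":-0.4,"wz":0,"fingers":1}
    - {"dx":0.05,"dy":0,"dz":1.8,"wx":0,"wy":-0.2,"wz":0,"fingers":1}
    - {"dx":0.05,"dy":0,"dz":1.8,"wx":0,"wy":-0.2,"wz":0,"fingers":1}
    - {"dx":0.05,"dy":0,"dz":1.8,"wx":0,"wy":-0.2,"wz":0,"fingers":1}
    - {"dx":0,"dy":0,"dz":1.0,"wx":0,"wy":0,"wz":0,"fingers":1}

```text
time: 5.77
position: [0.615, -0.2188, 0.3441]
eef_rot: [0.001, 0.999, -0.034, 0.007]
wrist_force: [0.0, -0.4, -2.1]
finger_gap: 0.294
```

```bash
python3 -c "
from h import *
pose()"
```

```text
t 5.77 pos [ 0.615  -0.2188  0.3441] z [ 0.013 -0.002 -1.   ] yaw_y -93.8 F [ 0.  -0.4 -2.1] M [-0.02  0.02  0.  ] gap 0.294 q [-0.46  0.3   1.03  0.    1.8   1.18]
```

Call:
step_arm:
  rows:
    - {"dx":-0.1,"dy":0.8,"dz":0,"wx":0,"wy":0.5,"wz":0.4,"fingers":1}
    - {"dx":-0.15,"dy":1.5,"dz":0,"wx":0,"wy":0.3,"wz":0.5,"fingers":1}
    - {"dx":-0.18,"dy":2.0,"dz":0,"wx":0,"wy":0,"wz":0.6,"fingers":1}
    - {"dx":-0.18,"dy":2.0,"dz":0,"wx":0,"wy":0,"wz":0.6,"fingers":1}
    - {"dx":-0.18,"dy":2.0,"dz":0,"wx":0,"wy":0,"wz":0.6,"fingers":1}
    - {"dx":-0.18,"dy":2.0,"dz":0,"wx":0,"wy":0,"wz":0.6,"fingers":1}
    - {"dx":-0.18,"dy":2.0,"dz":0,"wx":0,"wy":0,"wz":0.6,"fingers":1}
    - {"dx":-0.18,"dy":2.0,"dz":0,"wx":0,"wy":0,"wz":0.6,"fingers":1}
    - {"dx":-0.18,"dy":2.0,"dz":0,"wx":0,"wy":0,"wz":0.6,"fingers":1}
    - {"dx":-0.18,"dy":2.0,"dz":0,"wx":0,"wy":0,"wz":0.6,"fingers":1}

```text
time: 6.6
position: [0.5929, -0.0214, 0.3364]
eef_rot: [-0.0, 1.0, 0.02, -0.006]
wrist_force: [-0.1, 0.6, -1.6]
finger_gap: 0.294
```

```bash
python3 -c "
from h import *
pose()"
```

```text
t 6.6 pos [ 0.5929 -0.0214  0.3364] z [-0.013 -0.    -1.   ] yaw_y -87.7 F [-0.1  0.6 -1.6] M [-0.01 -0.01 -0.01] gap 0.294 q [-0.16  0.19  1.19 -0.    1.78  1.37]
```

Call:
step_arm:
  rows:
    - {"dx":-0.1,"dy":2.0,"dz":0,"wx":0,"wy":-0.3,"wz":0.5,"fingers":1}
    - {"dx":-0.1,"dy":2.0,"dz":0,"wx":0,"wy":-0.2,"wz":0.5,"fingers":1}
    - {"dx":-0.1,"dy":2.0,"dz":0,"wx":0,"wy":-0.1,"wz":0.5,"fingers":1}
    - {"dx":-0.1,"dy":2.0,"dz":0,"wx":0,"wy":0,"wz":0.5,"fingers":1}
    - {"dx":-0.1,"dy":2.0,"dz":0,"wx":0,"wy":0,"wz":0.5,"fingers":1}
    - {"dx":-0.1,"dy":2.0,"dz":0,"wx":0,"wy":0,"wz":0.5,"fingers":1}
    - {"dx":-0.1,"dy":2.0,"dz":0,"wx":0,"wy":0,"wz":0.5,"fingers":1}
    - {"dx":-0.1,"dy":2.0,"dz":0,"wx":0,"wy":0,"wz":0.5,"fingers":1}
    - {"dx":-0.1,"dy":2.0,"dz":0,"wx":0,"wy":0,"wz":0.5,"fingers":1}
    - {"dx":-0.1,"dy":1.5,"dz":0,"wx":0,"wy":0,"wz":0.3,"fingers":1}
    - {"dx":0,"dy":0.8,"dz":0,"wx":0,"wy":0,"wz":0,"fingers":1}
    - {"dx":0,"dy":0,"dz":0,"wx":0,"wy":0,"wz":0,"fingers":1}

```text
time: 7.6
position: [0.5687, 0.2087, 0.3221]
eef_rot: [0.0, 0.997, 0.074, -0.012]
wrist_force: [0.7, -0.2, -2.9]
finger_gap: 0.298
```

```bash
python3 -c "
from h import *
pose();d=grab('side','s10');cv2.imwrite('pics/s10c.png',cv2.resize(d['color'][0:300,200:480],None,fx=2,fy=2,interpolation=cv2.INTER_CUBIC));grab('top','t10');grab('wrist','w10')"
```

```text
t 7.6 pos [0.5687 0.2087 0.3221] z [-0.024 -0.002 -1.   ] yaw_y -81.5 F [ 0.7 -0.2 -2.9] M [ 0.05 -0.01  0.02] gap 0.298 q [0.22 0.22 1.18 0.   1.77 1.65]
```

View pics/s10c.png

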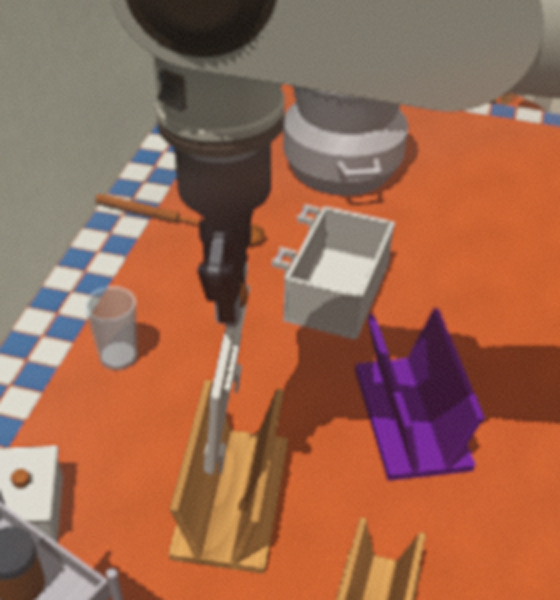

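View pics/t10.png

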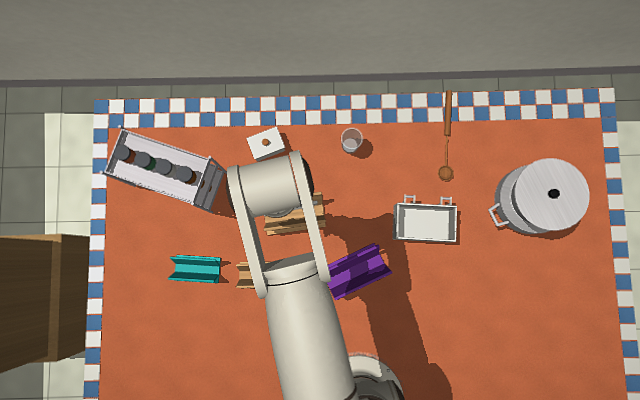

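View pics/w10.png

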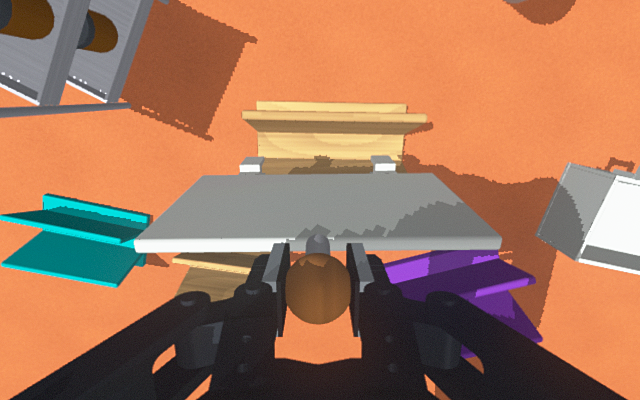

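Call:
step_arm:
  rows:
    - {"dx":0.5,"dy":-0.8,"dz":0,"wx":0,"wy":-0.8,"wz":-0.6,"fingers":1}
    - {"dx":0.5,"dy":-0.8,"dz":0,"wx":0,"wy":-0.7,"wz":-0.6,"fingers":1}
    - {"dx":0,"dy":0,"dz":0,"wx":0,"wy":0,"wz":0,"fingers":1}
    - {"dx":0,"dy":0,"dz":0,"wx":0,"wy":0,"wz":0,"fingers":1}

```text
time: 8.08
position: [0.581, 0.1853, 0.3229]
eef_rot: [0.002, 0.998, 0.059, 0.003]
wrist_force: [0.2, -0.3, -1.3]
finger_gap: 0.297
```

```bash
python3 -c "
from h import *
pose();d=grab('side','s11');cv2.imwrite('pics/s11c.png',cv2.resize(d['color'][100:300,260:400],None,fx=4,fy=3,interpolation=cv2.INTER_CUBIC));grab('wrist','w11')"
```

```text
t 8.08 pos [0.581  0.1853 0.3229] z [ 0.007 -0.003 -1.   ] yaw_y -83.2 F [ 0.2 -0.3 -1.3] M [0.01 0.07 0.03] gap 0.297 q [ 0.18  0.21  1.19 -0.    1.74  1.64]
```

View pics/s11c.png

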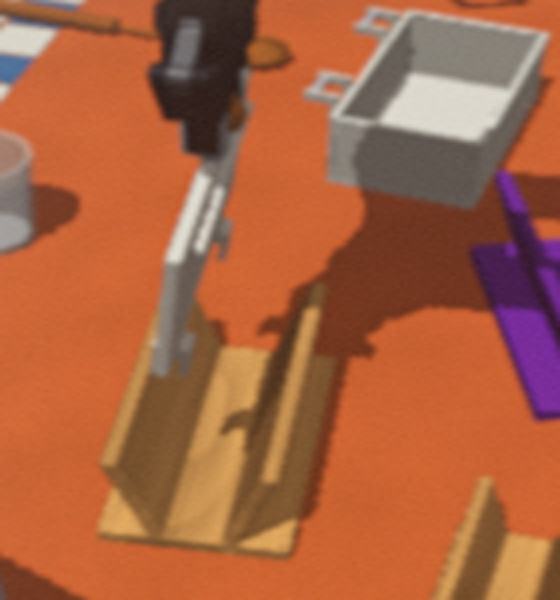

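View pics/w11.png

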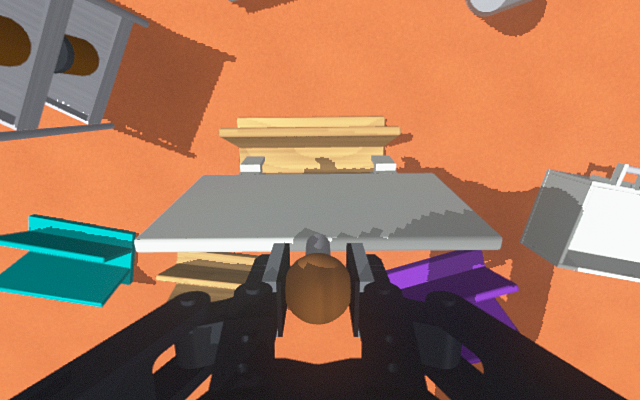

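Run:
```python
from h import *
w=load('w11')
P=np.array([.581,.1853,.3229]);zt=np.array([.007,-.003,-1]);g=P-.019*zt;print('grasp',g)
print('knob',onz(w,[(318,289)],g[2]))
# project plumb lid hypotheses: angle a about lid y; local dirs
from itertools import product
yaw=np.radians(-83.2);ly=np.array([np.cos(yaw),np.sin(yaw),0]);lx=np.array([-ly[1],ly[0],0])  # lx approx +x world
for a in (-10,-5,0,5,10):
    t=np.radians(a);down=np.array([0,0,-1])*np.cos(t)+lx*np.sin(t)
    n=np.cross(ly,down) # thickness direction
    pts=[g+down*.035+s*ly*.092+k*.004*n for s in(-1,1) for k in (-1,1)]+[g+down*.146+s*ly*.092 for s in(-1,1)]+[g+down*.181+s*ly*.055+k*.0095*n for s in(-1,1) for k in(-1,1)]
    print(a,np.round(proj(w,pts)).astype(int).tolist())
```

```text
grasp [0.580867 0.185357 0.3419  ]
knob [[0.5771539 0.1835819 0.3419   ]]
-10 [[131, 266], [130, 250], [498, 265], [499, 249], [203, 222], [427, 222], [256, 226], [256, 205], [375, 226], [375, 205]]
-5 [[131, 260], [129, 244], [499, 259], [500, 244], [203, 207], [428, 206], [256, 209], [255, 189], [375, 209], [376, 188]]
0 [[130, 254], [128, 239], [499, 253], [501, 238], [201, 191], [429, 191], [255, 192], [254, 171], [376, 192], [377, 171]]
5 [[130, 248], [126, 233], [500, 247], [503, 233], [200, 176], [431, 176], [255, 175], [253, 154], [376, 175], [378, 154]]
10 [[129, 242], [125, 228], [500, 241], [504, 227], [197, 160], [433, 160], [253, 158], [252, 137], [377, 158], [379, 137]]
```

Call:
step_arm:
  rows:
    - {"dx":-0.7,"dy":0.5,"dz":-0.7,"wx":0.1,"wy":0.4,"wz":0.2,"fingers":1}
    - {"dx":-0.6,"dy":0.3,"dz":-1.2,"wx":0,"wy":0,"wz":0.2,"fingers":1}
    - {"dx":0,"dy":0,"dz":-1.2,"wx":0,"wy":0,"wz":0,"fingers":1}
    - {"dx":0,"dy":0,"dz":-0.5,"wx":0,"wy":0,"wz":0,"fingers":1}
    - {"dx":0,"dy":0,"dz":0,"wx":0,"wy":0,"wz":0,"fingers":1}
    - {"dx":0,"dy":0,"dz":0,"wx":0,"wy":0,"wz":0,"fingers":1}

```text
time: 8.68
position: [0.566, 0.195, 0.2834]
eef_rot: [0.0, 0.998, 0.063, -0.002]
wrist_force: [0.2, 0.5, -2.0]
finger_gap: 0.299
```

```bash
python3 -c "
from h import *
pose();d=grab('side','s12');cv2.imwrite('pics/s12c.png',cv2.resize(d['color'][120:300,270:370],None,fx=3.3,fy=3.3,interpolation=cv2.INTER_CUBIC));grab('wrist','w12')"
```

```text
t 8.68 pos [0.566  0.195  0.2834] z [-0.003 -0.001 -1.   ] yaw_y -82.8 F [ 0.2  0.5 -2. ] M [ 0.02  0.04 -0.07] gap 0.299 q [ 0.2   0.19  1.29 -0.    1.67  1.65]
```

View pics/s12c.png

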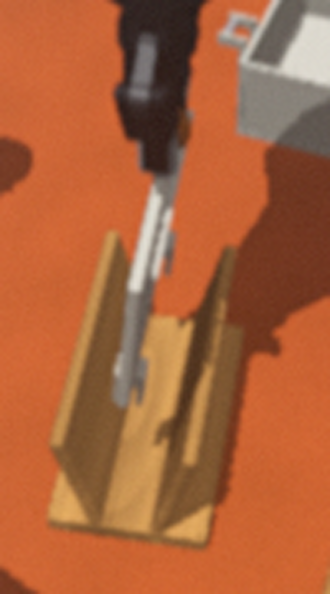

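View pics/w12.png

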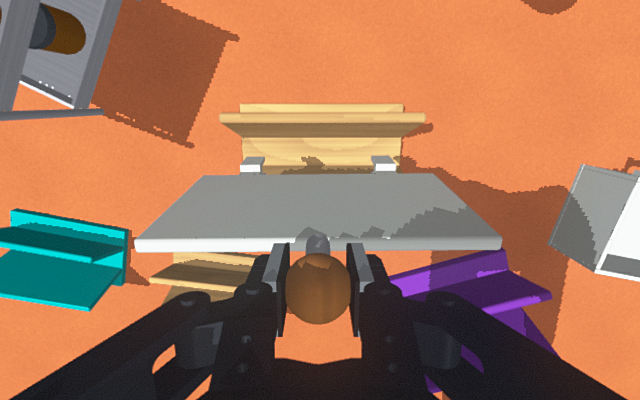

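Run:
```python
from h import *
w=load('w12');S=load('s12')
P=np.array([.566,.195,.2834]);g=P+[0,0,.019]
yaw=np.radians(-82.8);ly=np.array([np.cos(yaw),np.sin(yaw),0]);lx=np.array([-ly[1],ly[0],0])
for dx in (-.004,0):
  for a in (0,3,6):
    t=np.radians(a);down=np.array([0,0,-1])*np.cos(t)+lx*np.sin(t);n=np.cross(ly,down);G=g+lx*dx
    f=[G+down*.181-ly*.055+k*.0095*n for k in(-1,1)]
    e=[G+down*.035-ly*.092+k*.004*n for k in(-1,1)]
    print(dx,a,'w knob',proj(w,G).round()[0],'edge',proj(w,e).round().tolist(),'fork',proj(w,f).round().tolist(),'S fork',((proj(S,f)-[270,120])*3.3).round().tolist(),'S edge',((proj(S,e)-[270,120])*3.3).round().tolist(), 'x bottom',(G+down*.181)[:2])
```

```text
-0.004 0 w knob [315. 289.] edge [[132.0, 260.0], [130.0, 245.0]] fork [[256.0, 194.0], [255.0, 174.0]] S fork [[169.0, 396.0], [140.0, 392.0]] S edge [[146.0, 288.0], [131.0, 286.0]] x bottom [0.56203154 0.19449867]
-0.004 3 w knob [315. 289.] edge [[132.0, 256.0], [129.0, 242.0]] fork [[256.0, 184.0], [255.0, 164.0]] S fork [[154.0, 394.0], [125.0, 389.0]] S edge [[142.0, 288.0], [128.0, 285.0]] x bottom [0.57142965 0.19568592]
-0.004 6 w knob [315. 289.] edge [[131.0, 253.0], [128.0, 239.0]] fork [[255.0, 174.0], [254.0, 153.0]] S fork [[140.0, 392.0], [110.0, 386.0]] S edge [[139.0, 287.0], [125.0, 285.0]] x bottom [0.58080201 0.19686993]
0 0 w knob [315. 280.] edge [[131.0, 252.0], [128.0, 237.0]] fork [[256.0, 190.0], [255.0, 170.0]] S fork [[163.0, 395.0], [134.0, 391.0]] S edge [[138.0, 287.0], [124.0, 285.0]] x bottom [0.566 0.195]
0 3 w knob [315. 280.] edge [[130.0, 249.0], [128.0, 234.0]] fork [[256.0, 180.0], [254.0, 159.0]] S fork [[148.0, 394.0], [119.0, 389.0]] S edge [[135.0, 287.0], [121.0, 285.0]] x bottom [0.57539811 0.19618726]
0 6 w knob [315. 280.] edge [[130.0, 245.0], [127.0, 231.0]] fork [[255.0, 170.0], [254.0, 149.0]] S fork [[134.0, 391.0], [104.0, 386.0]] S edge [[132.0, 287.0], [117.0, 284.0]] x bottom [0.58477046 0.19737126]
```

Call:
step_arm:
  rows:
    - {"dx":0,"dy":-0.1,"dz":-1.2,"wx":0,"wy":-0.1,"wz":0,"fingers":1}
    - {"dx":0,"dy":0,"dz":-1.5,"wx":0,"wy":0,"wz":0,"fingers":1}
    - {"dx":0,"dy":0,"dz":-1.5,"wx":0,"wy":0,"wz":0,"fingers":1}
    - {"dx":0,"dy":0,"dz":-1.2,"wx":0,"wy":0,"wz":0,"fingers":1}
    - {"dx":0,"dy":0,"dz":0,"wx":0,"wy":0,"wz":0,"fingers":1}

```text
time: 9.2
position: [0.5678, 0.1939, 0.2309]
eef_rot: [-0.0, 0.998, 0.063, 0.002]
wrist_force: [0.2, 1.2, -2.1]
finger_gap: 0.297
```

```bash
python3 -c "
from h import *
pose();d=grab('side','s13');cv2.imwrite('pics/s13c.png',cv2.resize(d['color'][120:300,270:370],None,fx=3.3,fy=3.3,interpolation=cv2.INTER_CUBIC));grab('wrist','w13')"
```

```text
t 9.2 pos [0.5678 0.1939 0.2309] z [ 0.005  0.    -1.   ] yaw_y -82.8 F [ 0.2  1.2 -2.1] M [-0.01  0.05  0.01] gap 0.297 q [ 0.2   0.2   1.38 -0.    1.56  1.65]
```

View pics/s13c.png

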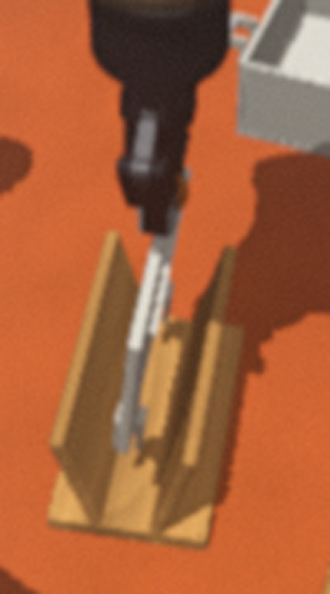

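View pics/w13.png

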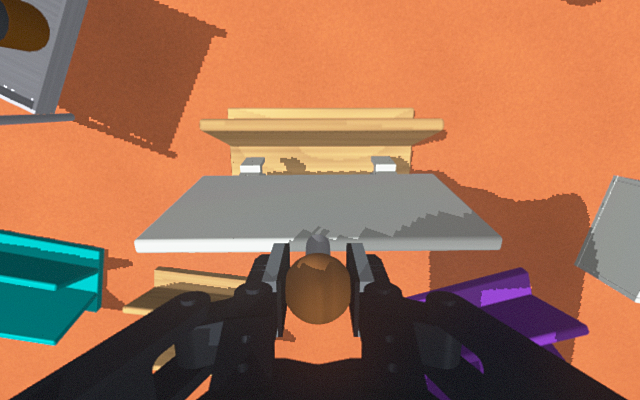

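Call:
step_arm:
  rows:
    - {"dx":-0.1,"dy":0,"dz":-1.2,"wx":0,"wy":0.3,"wz":0,"fingers":1}
    - {"dx":0,"dy":0,"dz":-1.2,"wx":0,"wy":0,"wz":0,"fingers":1}
    - {"dx":0,"dy":0,"dz":-1.2,"wx":0,"wy":0,"wz":0,"fingers":1}
    - {"dx":0,"dy":0,"dz":-0.5,"wx":0,"wy":0,"wz":0,"fingers":1}
    - {"dx":0,"dy":0,"dz":-0.3,"wx":0,"wy":0,"wz":0,"fingers":1}

```text
time: 9.72
position: [0.5682, 0.1942, 0.188]
eef_rot: [-0.001, 0.998, 0.063, 0.003]
wrist_force: [0.1, -0.6, -2.1]
finger_gap: 0.295
```

```bash
python3 -c "
from h import *
pose();d=grab('side','s14');cv2.imwrite('pics/s14c.png',cv2.resize(d['color'][120:300,270:370],None,fx=3.3,fy=3.3,interpolation=cv2.INTER_CUBIC));grab('wrist','w14')"
```

```text
t 9.72 pos [0.5682 0.1942 0.188 ] z [ 0.005  0.002 -1.   ] yaw_y -82.8 F [ 0.1 -0.6 -2.1] M [0.   0.   0.01] gap 0.295 q [0.2  0.22 1.45 0.   1.47 1.65]
```

View pics/s14c.png

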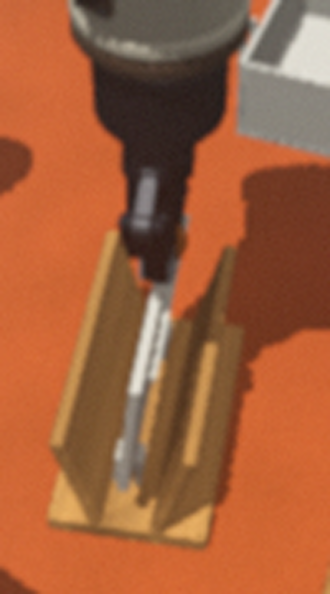

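View pics/w14.png

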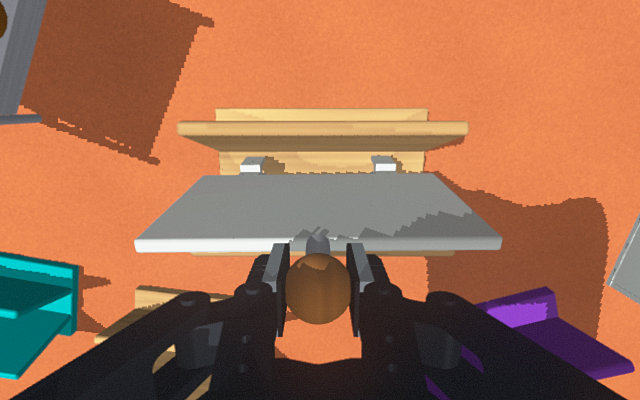

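Call:
step_arm:
  rows:
    - {"dx":0,"dy":0,"dz":-0.4,"wx":0,"wy":0.1,"wz":0,"fingers":1}
    - {"dx":0,"dy":0,"dz":-0.4,"wx":0,"wy":0,"wz":0,"fingers":1}
    - {"dx":0,"dy":0,"dz":-0.3,"wx":0,"wy":0,"wz":0,"fingers":1}

```text
time: 10.07
position: [0.5688, 0.1943, 0.1779]
eef_rot: [-0.001, 0.998, 0.063, 0.003]
wrist_force: [0.6, -0.5, -1.2]
finger_gap: 0.295
```

Call:
step_arm:
  rows:
    - {"dx":0,"dy":0,"dz":-0.3,"wx":0,"wy":0,"wz":0,"fingers":1}

```text
time: 10.15
position: [0.5698, 0.1946, 0.1769]
eef_rot: [-0.001, 0.998, 0.063, 0.005]
wrist_force: [-2.3, -0.2, 45.8]
finger_gap: 0.297
```

Call:
step_arm:
  rows:
    - {"dx":0,"dy":0,"dz":-0.2,"wx":0,"wy":0,"wz":0,"fingers":1}

```text
time: 10.23
position: [0.571, 0.1949, 0.1773]
eef_rot: [-0.001, 0.998, 0.063, 0.007]
wrist_force: [-1.6, -1.0, 18.3]
finger_gap: 0.296
```

Call:
step_arm:
  rows:
    - {"dx":0,"dy":0,"dz":0,"wx":0,"wy":0,"wz":0,"fingers":1}

```text
time: 10.32
position: [0.5715, 0.1949, 0.1782]
eef_rot: [-0.002, 0.998, 0.063, 0.008]
wrist_force: [0.2, -0.2, -3.4]
finger_gap: 0.295
```

```bash
python3 -c "
from h import *
pose();d=grab('side','s15');cv2.imwrite('pics/s15c.png',cv2.resize(d['color'][120:300,270:370],None,fx=3.3,fy=3.3,interpolation=cv2.INTER_CUBIC));grab('wrist','w15')"
```

```text
t 10.32 pos [0.5715 0.1949 0.1782] z [ 0.016  0.004 -1.   ] yaw_y -82.8 F [ 0.2 -0.2 -3.4] M [-0.02  0.07  0.06] gap 0.295 q [0.2  0.22 1.46 0.   1.44 1.65]
```

View pics/s15c.png

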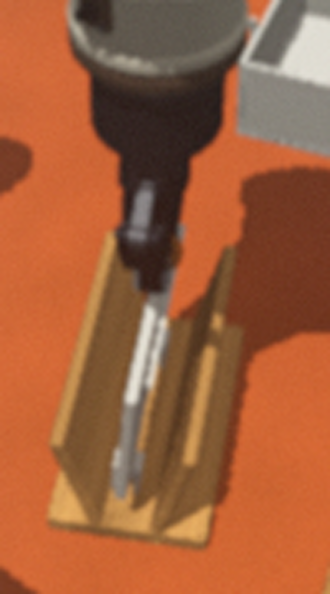

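View pics/w15.png

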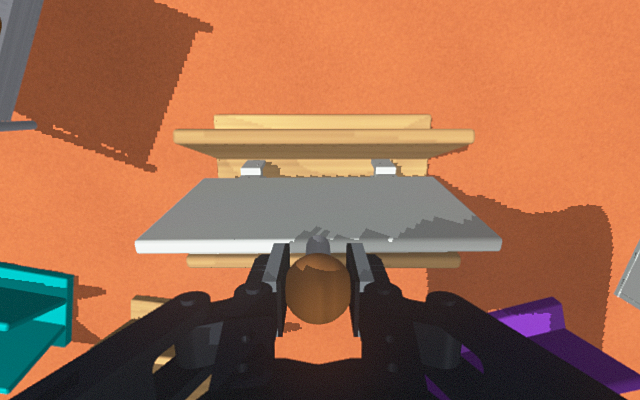

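Call:
step_arm:
  rows:
    - {"dx":-0.4,"dy":-0.05,"dz":-0.2,"wx":0.2,"wy":0.9,"wz":0,"fingers":1}
    - {"dx":-0.8,"dy":-0.1,"dz":-0.1,"wx":0,"wy":0,"wz":0,"fingers":1}

```text
time: 10.58
position: [0.5605, 0.1935, 0.1767]
eef_rot: [-0.004, 0.998, 0.063, 0.001]
wrist_force: [1.9, 0.6, 3.5]
finger_gap: 0.297
```

Call:
step_arm:
  rows:
    - {"dx":-0.8,"dy":-0.1,"dz":-0.15,"wx":0,"wy":0,"wz":0,"fingers":1}

```text
time: 10.67
position: [0.5527, 0.1925, 0.1757]
eef_rot: [-0.004, 0.998, 0.063, 0.002]
wrist_force: [0.1, -0.7, 4.9]
finger_gap: 0.299
```

Call:
step_arm:
  rows:
    - {"dx":-0.8,"dy":-0.1,"dz":-0.18,"wx":0,"wy":0,"wz":0,"fingers":1}

```text
time: 10.75
position: [0.5448, 0.1915, 0.1743]
eef_rot: [-0.004, 0.998, 0.063, 0.002]
wrist_force: [-0.9, -0.2, 4.9]
finger_gap: 0.298
```

```bash
python3 -c "
from h import *
pose();d=grab('side','s16');cv2.imwrite('pics/s16c.png',cv2.resize(d['color'][120:300,270:370],None,fx=3.3,fy=3.3,interpolation=cv2.INTER_CUBIC));grab('wrist','w16')"
```

```text
t 10.75 pos [0.5448 0.1915 0.1743] z [ 0.004  0.009 -1.   ] yaw_y -82.8 F [-0.9 -0.2  4.9] M [-0.02 -0.25  0.08] gap 0.298 q [0.2  0.18 1.52 0.01 1.44 1.64]
```

View pics/s16c.png

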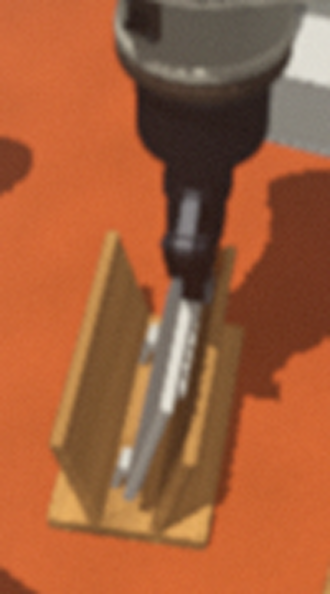

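View pics/w16.png

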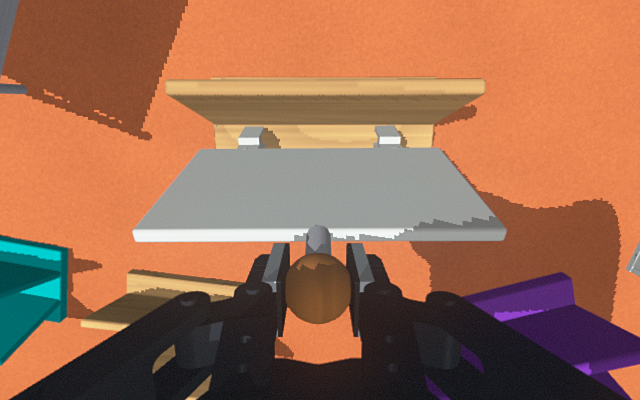

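Call:
step_arm:
  rows:
    - {"dx":-0.8,"dy":-0.1,"dz":-0.2,"wx":0,"wy":0,"wz":0,"fingers":1}

```text
time: 10.93
position: [0.5372, 0.1905, 0.1727]
eef_rot: [-0.004, 0.998, 0.063, 0.003]
wrist_force: [0.4, 0.2, 4.5]
finger_gap: 0.296
```

Call:
step_arm:
  rows:
    - {"dx":-0.6,"dy":-0.08,"dz":-0.18,"wx":0,"wy":0,"wz":0,"fingers":1}

```text
time: 11.02
position: [0.5312, 0.1897, 0.1711]
eef_rot: [-0.004, 0.998, 0.063, 0.003]
wrist_force: [-1.0, -0.5, 6.5]
finger_gap: 0.298
```

Call:
step_arm:
  rows:
    - {"dx":-0.5,"dy":-0.06,"dz":-0.16,"wx":0,"wy":0,"wz":0,"fingers":1}

```text
time: 11.1
position: [0.5263, 0.1891, 0.1697]
eef_rot: [-0.004, 0.998, 0.063, 0.003]
wrist_force: [-0.4, -1.0, 4.3]
finger_gap: 0.3
```

Call:
step_arm:
  rows:
    - {"dx":-0.5,"dy":-0.06,"dz":-0.17,"wx":0,"wy":0,"wz":0,"fingers":1}

```text
time: 11.18
position: [0.5214, 0.1885, 0.1681]
eef_rot: [-0.005, 0.998, 0.063, 0.003]
wrist_force: [-0.1, -0.5, 4.1]
finger_gap: 0.299
```

Call:
step_arm:
  rows:
    - {"dx":-0.4,"dy":-0.05,"dz":-0.15,"wx":0,"wy":0,"wz":0,"fingers":1}

```text
time: 11.27
position: [0.5173, 0.1879, 0.1666]
eef_rot: [-0.005, 0.998, 0.063, 0.003]
wrist_force: [-1.0, -1.1, 4.4]
finger_gap: 0.302
```

```bash
python3 -c "
from h import *
pose();d=grab('side','s17');cv2.imwrite('pics/s17c.png',cv2.resize(d['color'][120:300,270:370],None,fx=3.3,fy=3.3,interpolation=cv2.INTER_CUBIC));grab('wrist','w17')"
```

```text
t 11.27 pos [0.5173 0.1879 0.1666] z [ 0.006  0.009 -1.   ] yaw_y -82.8 F [-1.  -1.1  4.4] M [-0.12 -0.07  0.04] gap 0.302 q [0.2  0.12 1.6  0.01 1.41 1.65]
```

View pics/s17c.png

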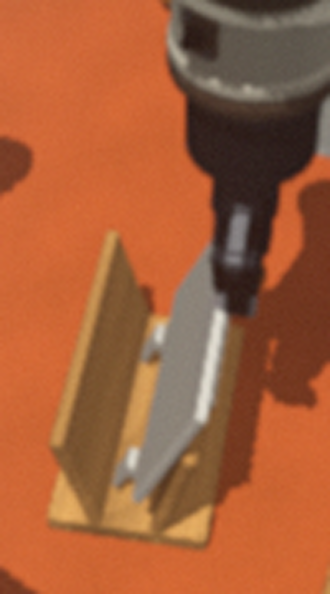

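View pics/w17.png

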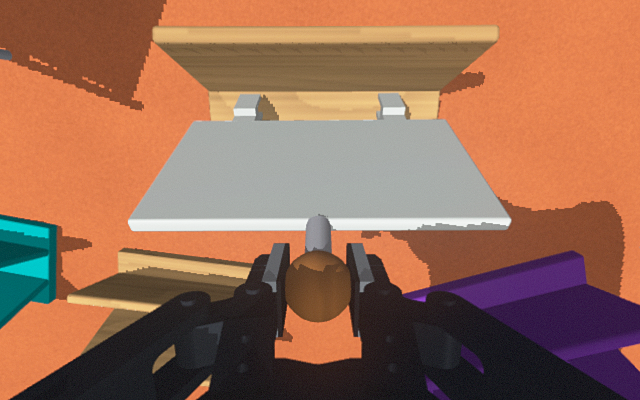

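Call:
step_arm:
  rows:
    - {"dx":-0.4,"dy":-0.05,"dz":-0.16,"wx":0,"wy":0,"wz":0,"fingers":1}

```text
time: 11.45
position: [0.5135, 0.1874, 0.1652]
eef_rot: [-0.005, 0.998, 0.063, 0.003]
wrist_force: [-0.9, -0.3, 6.2]
finger_gap: 0.294
```

Call:
step_arm:
  rows:
    - {"dx":-0.3,"dy":-0.04,"dz":-0.12,"wx":0,"wy":0,"wz":0,"fingers":1}

```text
time: 11.53
position: [0.5106, 0.187, 0.164]
eef_rot: [-0.005, 0.998, 0.063, 0.003]
wrist_force: [0.8, 0.6, 2.4]
finger_gap: 0.299
```

Call:
step_arm:
  rows:
    - {"dx":-0.3,"dy":-0.04,"dz":-0.12,"wx":0,"wy":0,"wz":0,"fingers":1}

```text
time: 11.62
position: [0.5078, 0.1867, 0.1627]
eef_rot: [-0.005, 0.998, 0.063, 0.004]
wrist_force: [3.2, 0.3, 0.4]
finger_gap: 0.297
```

Call:
step_arm:
  rows:
    - {"dx":-0.3,"dy":-0.04,"dz":-0.13,"wx":0,"wy":0,"wz":0,"fingers":1}

```text
time: 11.7
position: [0.5056, 0.1864, 0.1617]
eef_rot: [-0.005, 0.998, 0.063, 0.005]
wrist_force: [21.2, 3.4, 9.3]
finger_gap: 0.298
```

Call:
step_arm:
  rows:
    - {"dx":-0.3,"dy":-0.04,"dz":-0.13,"wx":0,"wy":0,"wz":0,"fingers":1}

```text
time: 11.78
position: [0.5052, 0.1863, 0.1616]
eef_rot: [-0.005, 0.998, 0.063, 0.008]
wrist_force: [9.8, 1.9, 12.7]
finger_gap: 0.297
```

```bash
python3 -c "
from h import *
pose();d=grab('side','s18');cv2.imwrite('pics/s18c.png',cv2.resize(d['color'][120:300,270:370],None,fx=3.3,fy=3.3,interpolation=cv2.INTER_CUBIC));grab('wrist','w18')"
```

```text
t 11.78 pos [0.5052 0.1863 0.1616] z [ 0.016  0.011 -1.   ] yaw_y -82.8 F [ 9.8  1.9 12.7] M [ 0.15 -1.05 -0.26] gap 0.297 q [0.21 0.1  1.64 0.01 1.39 1.65]
```

View pics/s18c.png

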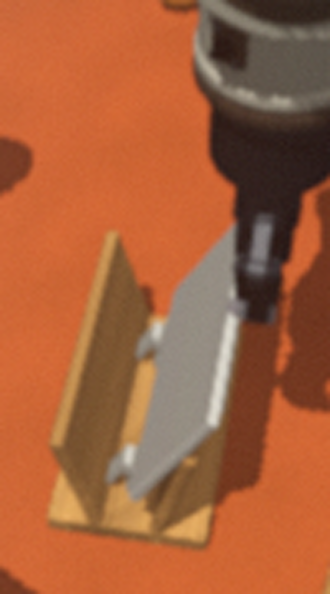

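View pics/w18.png

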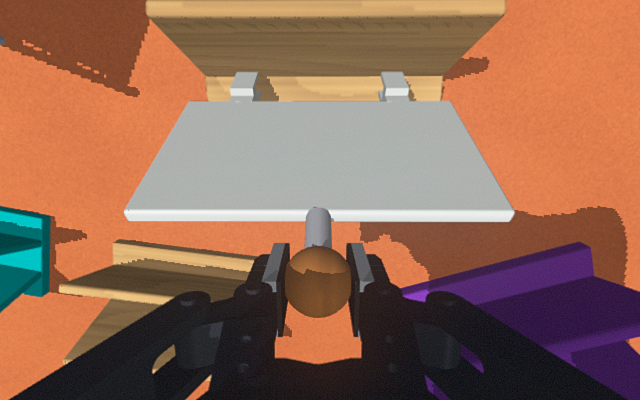

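The lid stands on the base and leans on the near board, with contact on both, so I'm releasing it.

Call:
step_arm:
  rows:
    - {"dx":0.05,"dy":0,"dz":0,"wx":0,"wy":0.4,"wz":0,"fingers":1}
    - {"dx":0,"dy":0,"dz":0,"wx":0,"wy":0,"wz":0,"fingers":3.2}
    - {"dx":0,"dy":0,"dz":0,"wx":0,"wy":0,"wz":0,"fingers":4}
    - {"dx":0,"dy":0,"dz":0,"wx":0,"wy":0,"wz":0,"fingers":6}
    - {"dx":0,"dy":0,"dz":0,"wx":0,"wy":0,"wz":0,"fingers":8}
    - {"dx":0,"dy":0,"dz":0,"wx":0,"wy":0,"wz":0,"fingers":8}
    - {"dx":0,"dy":0,"dz":0,"wx":0,"wy":0,"wz":0,"fingers":8}
    - {"dx":0,"dy":0,"dz":0,"wx":0,"wy":0,"wz":0,"fingers":8}

```text
time: 12.55
position: [0.5037, 0.1861, 0.1599]
eef_rot: [-0.005, 0.998, 0.063, 0.002]
wrist_force: [-0.7, 0.7, 0.4]
finger_gap: 0.935
```

```bash
python3 -c "
from h import *
pose();grab('wrist','w19')"
```

```text
t 12.55 pos [0.5037 0.1861 0.1599] z [ 0.003  0.01  -1.   ] yaw_y -82.8 F [-0.7  0.7  0.4] M [ 0.01 -0.01 -0.03] gap 0.935 q [0.2  0.1  1.64 0.01 1.4  1.65]
```

View pics/w19.png

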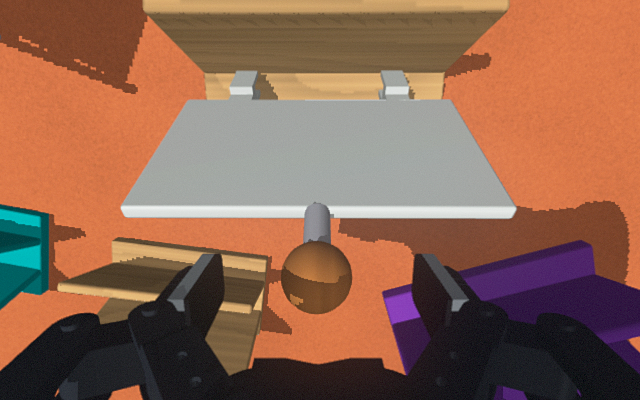

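The fingers are clear on both sides of the ball (316,278). I'm moving up, slightly back towards the robot.

Call:
step_arm:
  rows:
    - {"dx":0,"dy":0,"dz":1.5,"wx":0,"wy":0,"wz":0,"fingers":8}
    - {"dx":0,"dy":0,"dz":2,"wx":0,"wy":0,"wz":0,"fingers":8}
    - {"dx":0,"dy":0,"dz":2.5,"wx":0,"wy":0,"wz":0,"fingers":8}
    - {"dx":0,"dy":0,"dz":2.5,"wx":0,"wy":0,"wz":0,"fingers":8}
    - {"dx":-1,"dy":-2,"dz":2,"wx":0,"wy":0,"wz":0,"fingers":8}
    - {"dx":-1,"dy":-3,"dz":0,"wx":0,"wy":0,"wz":0,"fingers":8}
    - {"dx":-1,"dy":-3,"dz":0,"wx":0,"wy":0,"wz":0,"fingers":8}
    - {"dx":-1,"dy":-3,"dz":0,"wx":0,"wy":0,"wz":0,"fingers":8}
    - {"dx":-1,"dy":-3,"dz":0,"wx":0,"wy":0,"wz":0,"fingers":8}
    - {"dx":0,"dy":-3,"dz":0,"wx":0,"wy":0,"wz":0,"fingers":8}
    - {"dx":0,"dy":0,"dz":0,"wx":0,"wy":0,"wz":0,"fingers":8}
    - {"dx":0,"dy":0,"dz":0,"wx":0,"wy":0,"wz":0,"fingers":8}

```text
time: 13.6
position: [0.4486, 0.01, 0.2695]
eef_rot: [-0.004, 0.998, 0.064, 0.002]
wrist_force: [-0.1, -0.3, 0.2]
finger_gap: 0.936
```

```bash
python3 -c "
from h import *
pose();grab('side','s20');grab('top','t20')
a=load('s20')['color'];cv2.imwrite('pics/s20c.png',cv2.resize(a[90:300,230:420],None,fx=2.8,fy=2.8,interpolation=cv2.INTER_CUBIC))"
```

```text
t 13.6 pos [0.4486 0.01   0.2695] z [ 0.003  0.009 -1.   ] yaw_y -82.6 F [-0.1 -0.3  0.2] M [ 0.05 -0.04  0.01] gap 0.936 q [-0.16 -0.13  1.64  0.01  1.63  1.29]
```

View pics/s20c.png

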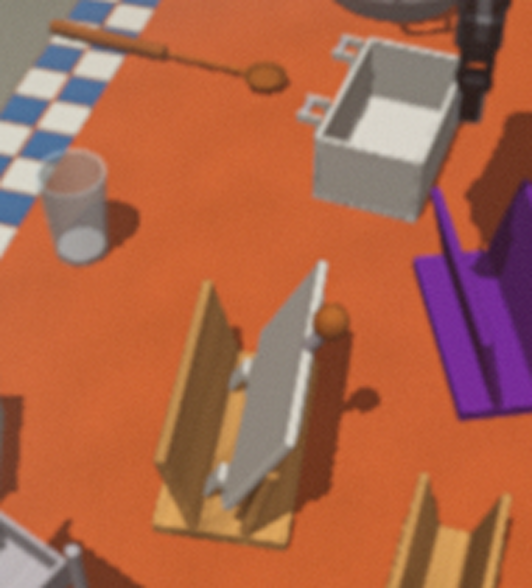

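View pics/t20.png

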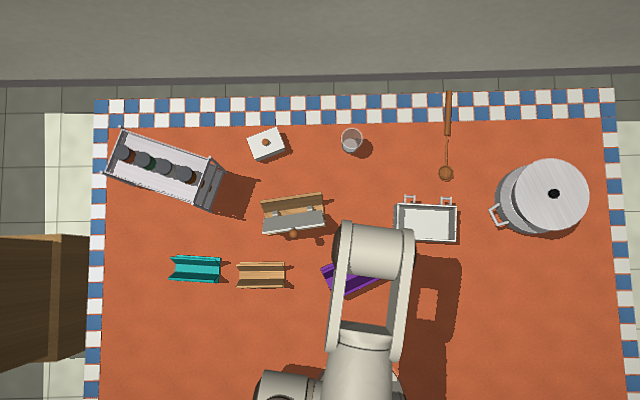

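```bash
python3 -c "
from h import *
b,e=tri([(load('t20'),(293,234.5)),(load('s20'),(347.5,204))]);print(b,e)
c=np.array([.5777,.1942]);lx=np.array([.9917,.1286]);d=b[:2]-c
print('across',d@lx,'along',d@np.array([-.1286,.9917]),'above floor',b[2]-.015,'lean',np.degrees(np.arctan2(-(d@lx),b[2]-.015)))
order.job_done()"
```

```text
[0.50512264 0.18945163 0.18471422] [np.float64(0.0015450175242777463), np.float64(0.001545017524277713)]
across -0.07258561229657265 along 0.004624489545772011 above floor 0.16971421509436824 lean 23.156065314724103
the job is handed in; nothing more can be done
```

The lid is off the large white box and standing in the slot of the larger wooden stand, hinge edge down. I handed the job in at about 13.7 s. I held the lid by its ball, swung it upright on the pins and lifted it straight off. I then lowered it onto the stand's base, tipped it gently against the near board and only then let go.

- **Lid position:** the ball is 170 mm above the slot floor and about 5 mm off the middle along the slot. The lid leans about 23°, within the 26° expected. The forks are on the slot floor.
- **Surroundings:** the pictures show the tumbler and the other objects where they started. The arm is well clear and the wrist force is near zero.
- **Forces:** the highest wrist force I read was about 46 N, a brief touch as the forks met the base. That went through the held lid, not the gripper body.
- **Checks that disagreed:** the lid hung about 5° off plumb, and the ball sat about 4 mm off the tool's centre line. I corrected for both before lowering. At the grasp the opening read 25.6 mm on a 28 mm ball, but the grip held.

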